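# Slide the battery tray home in the pump dock

## Robot

A 6-joint arm with a two-finger parallel gripper is mounted at the origin on the work surface. World frame = base frame: x ahead of the robot, y to its left, z up, the work surface at z = 0. Lengths are in mm, angles in rad, forces in N, time in s.
With the tool pointing down it reaches from about 300 to 875 mm from the base axis. Payload 4.2 kg.
Tool frame: the origin (TCP) lies between the finger pads; the fingertips stand 25 mm ahead of it and the grasp point (between the pads) lies 6 mm ahead of it (manip.nose_length is the distance from the TCP to the fingertips, in mm); z points along the fingers, x is the direction in which the jaws open and shut, and the axes are right-handed (so a half turn about z gives the same grasp; the last joint's range is limited). The gripper opens to 85 mm and grips with 20 to 120 N. Pads are 22 mm wide; open, the fingers measure 114 mm over their backs; the gripper's body (76 mm by 85 mm) begins 54 mm behind the grasp point. The pads swing forward as they close: fully open they stand 13 mm farther back than shut.
Start: joints at [-1.168, 0.32, 1.565, -0, 1.257, -0.02], TCP at [235.935, -524.379, 256.338] pointing down, gripper open.
Joint ranges: [-3.11, 3.11], [-0.84, 2.01], [0.21, 2.61], [-1.34, 4.49], [0.05, 2.63], [-2.56, 2.56]. Speed limits (rad/s): [2.57, 2.57, 3.14, 3.14, 3.14, 3.14].

## Interface

Orientations are given as a unit quaternion [x, y, z, w].
In Python, from station import manip gives the robot as it stands. The module is installed in compiled form; this text tells all that it offers.
- The arm moves only by the shell command python3 -m inch 'ROWS' [FORCE]. ROWS is JSON, a list of rows, each an object of numbers: "x", "y", "z": the shift along the tool's x, y, z in mm; "wx", "wy", "wz": the turn, a rotation vector about the tool's x, y, z in rad; "claw": the finger opening in mm, from 0 to 85.4. In form: [{"x": .., "y": .., "z": .., "wx": .., "wy": .., "wz": .., "claw": ..}, ...]. A call has exactly 5 rows; each row is the pose to reach, as a shift and turn from the pose commanded when the call began, along the tool's axes at that moment; what a row does not reach only later rows make up. A row lasts 1/8 s, in which the tool goes at most 62.5 mm and 10.7 degrees, less where a joint would pass 70% of its speed; a pose out of reach is approached as far as the arm can. A call with a gripper value outside its range is refused whole. The fingers move at their own pace and stop on an object; FORCE is the grip in N (left out, the last holds). Time passes only in rows, so rows that repeat a pose let the fingers close, or fill a call up. It gives the time, the measured TCP pose, the force and the opening at its end, in the units of the state.
- manip.get_state(): the state, without advancing time (a new reading comes with each control period).
- manip.capture(name): name is "scene" or "side" or "wrist"; returns a dict with "color" (420x560x3 uint8, red, green, blue), "mtx" (3x3 intrinsics, pixels), "xyz" and "rotation" of the camera in the world. Camera axes: x right, y down, z forward; pixel columns grow to the right and rows downward; lengths in mm; the calibration is good to about 2 mm. A picture is of the moment at which its call begins. There is no depth.
- manip.close_job(): hands the job in, once; it reports no verdict.
The state is a dict: "time": time; "joints": joint angles; "dq": joint speeds; "joint_torque": joint torques, N m; "eef_pos": TCP position; "orientation": TCP orientation; "force": force on the tool from outside, world axes, zero at the start; "moment": the same for the moment, N m; "finger_gap": finger opening in mm.
Only numpy, scipy, OpenCV 4.12 (cv2) and the standard library are available. Lean on these libraries where they do the work, as an engineer would, in place of code of your own. Each camera call takes 0.05 s, during which the arm holds its last target.

## Task

Pick up the battery tray by its upright grip block, set it on the sill of the charging dock with its nose towards the mouth, and slide it in until it has pushed the contact block inside fully back and stops. The guides inside sit a little off, so feel your way along them and never force the tray (keep it under 25 N against them), then let go; leave the jar, screwdriver and dish where they are.

Things in the scene. Friction and masses are not known exactly. Their poses are not given: they have to be found in the camera images.
- dock: Cream charging dock, fixed. Origin: bench top, middle of the mouth, in the front face's plane; +x runs into the bay, y across, z up. Grey base plate 12 mm thick, flat from x = -160 mm (open sill, 140 mm wide) on into the bay as its floor. Housing from x = 0: 200 mm wide and deep, top 84 mm above the bench; a pump stands on it from 77 mm behind the face, to 209 mm height.
- mouth (a point): Middle of the dock's mouth on its floor: 12 mm above the bench, in the front face's plane, axes as the dock. The mouth is 124 mm wide, from 12 to 52 mm above the bench.
- bay (a point): Nominal start of the straight guide channel: 44 mm inside the mouth, on the dock's mid-line and floor. Hidden rigid guide walls form a funnel, 101 mm wide at 16 mm inside, narrowing at 27 degrees to a 73 mm wide channel parallel to dock x. The real guide set is up to 8 mm left or right of this and up to 11 mm nearer or deeper, different each time and not reported: feel for it.
- contact (a joint): Hidden contact block at the back of the channel, met by the tray's nose. 0 = untouched, 0.008 m = fully back on a hard stop; about 4 N moves it, it stays where left. Untouched, its face is at dock x = 88 to 110 mm (99 nominal, shifting with the guides), so with the tray home its rear 42 to 64 mm stay outside. Home is 0.007 or more.
- tray: Loose grey open battery tray, 160 mm long (x), 70 mm wide (y), 26 mm high, walls 5 mm, about 0.28 kg (0.2 to 0.37), three cells lying in it. Origin: centre of its underside; +x points to the nose (goes in first), z up. An upright grip block stands at the other end.
- tray_handle (a point): Grip point on the tray's grip block, 64 mm from the tray's centre towards its rear (tray x = -64 mm), 52 mm above its underside. The block is 28 mm along tray x, 16 mm along tray y, its top 72 mm above the underside (46 mm above the tray's rim); its rear face is 2 mm inside the tray's rear end. Axes as the tray.
- tray_nose (a point): Middle of the tray's nose at its underside: tray x = +80 mm. Axes as the tray.
- jar: Bystander: white plastic jar, 60 mm across, 90 mm tall. Origin: centre of its underside.
- driver: Bystander: screwdriver with a yellow handle lying on the bench. Origin: under its middle.
- dish: Bystander: aluminium parts dish 60 x 80 x 25 mm. Origin: centre of its underside.
Things that resemble listed ones, but are neither listed nor needed, are in the scene too. Of the things shaped like the tray, the grey one is meant.

How it is judged (in metres and radians):
On the way, in this order (a step that is already met when the one before it is completed fails the run):
1. the tray lies level on the dock's floor with its nose inside the mouth, the contact block not yet pushed (x of tray_nose in the frame of dock above 0.003 m and z of tray_nose in the frame of dock between 0.006 and 0.02 m and angle between tray's own z axis and vertical below 0.15 rad and value of joint contact below 0.002 m), for 0.1 s.
2. the tray has pushed the contact block fully back (value of joint contact above 0.007 m and x of tray_nose in the frame of dock above 0.085 m), for 0.2 s.
At the end, for the whole second after the job is handed in: The tray lies flat (within 0.06 rad) and in line with the dock (within 0.07 rad) in the bay, its nose more than 88 mm inside the front face, the contact block pushed back 7 mm or more of its 8 mm, the tray released and at rest (value of joint contact above 0.007 m and x of tray_nose in the frame of dock above 0.088 m and z of tray_nose in the frame of dock below 0.02 m and angle between tray's own z axis and vertical below 0.06 rad and angle between the x axis of tray and the x axis of dock, either way round below 0.07 rad and linear speed of tray below 0.01 m/s and contact force between the fingers and tray below 0.5 N); the robot touches nothing.
It fails at once if the tray is forced: more than 25 N between the tray and the guides or contact block (contact force between tray and guide_side above 25 N).
It fails at once if the jar is pushed more than 30 mm or tipped over (distance of jar from where it was at the start of the episode above 0.03 m or angle between jar's own z axis and vertical above 0.6 rad).
It fails at once if the screwdriver is pushed more than 30 mm (distance of driver from where it was at the start of the episode above 0.03 m).
It fails at once if the dish is pushed more than 30 mm or tipped over (distance of dish from where it was at the start of the episode above 0.03 m or angle between dish's own z axis and vertical above 0.6 rad).
It also fails if it takes over 72 s, if anything falls off the work surface, if the arm or the gripper's body presses on something with over 40 N, if the wrist force passes 120 N, or if a joint passes its speed limit or range.

## Working session

There is one attempt and no reset: what is moved stays moved. The work goes in short steps, Python scripts to look and compute and a shell command to move; the robot and the scene stay as the last step left them, time stands still between calls to the robot, and variables do not carry over. Pictures are saved under pics/ and viewed, and the job is handed in when it is done.

```bash
mkdir -p pics; python3 - <<'E'
from station import manip
import cv2
print(manip.get_state())
for n in ["scene","side","wrist"]:
    c=manip.capture(n); cv2.imwrite(f"pics/a_{n}.png",c["color"][:,:,::-1]); print(n,c["mtx"].tolist(),c["xyz"],c["rotation"])
E
```

```text
{'time': 0.0, 'joints': array([-1.16800191e+00,  3.20278614e-01,  1.56565885e+00, -7.19164905e-06,
        1.25736492e+00, -1.99912190e-02]), 'dq': array([ 0.00085362, -0.00101826,  0.00043549,  0.00028453,  0.00019427,
       -0.00213358]), 'joint_torque': array([-9.61229125e-04, -4.15532970e+01, -2.34158760e+01, -1.44978303e-04,
        8.09463876e-03, -2.90979256e-05]), 'eef_pos': array([ 235.76412916, -523.98634074,  255.49766798]), 'orientation': array([ 8.39733112e-01, -5.42998684e-01, -7.10348241e-04, -4.75613877e-04]), 'force': array([-0.22526022, -0.29166697,  0.88280817]), 'moment': array([5.65108271e-05, 1.31374566e-02, 6.58047551e-02]), 'finger_gap': 85.31963015890581}
scene [[465.1348503580241, 0.0, 279.75439224001326], [0.0, 465.1348503580241, 207.38494759715027], [0.0, 0.0, 1.0]] [ 1177.75427162 -1053.21033989   841.35538105] [ 0.84282437  0.2828384  -0.13622626 -0.43714062]
side [[475.9268064661435, 0.0, 274.02381337304786], [0.0, 475.9268064661435, 210.37382246690564], [0.0, 0.0, 1.0]] [-176.04905417  542.79176971 1036.97489878] [-0.35473082  0.84913039 -0.36374327  0.14434147]
wrist [[309.4585263076634, 0.0, 276.36702230289416], [0.0, 309.4585263076634, 206.72648117960864], [0.0, 0.0, 1.0]] [ 308.49477985 -491.88663894  372.37302847] [ 0.82919801 -0.53631639 -0.08653435  0.13155678]
```

View pics/a_scene.png

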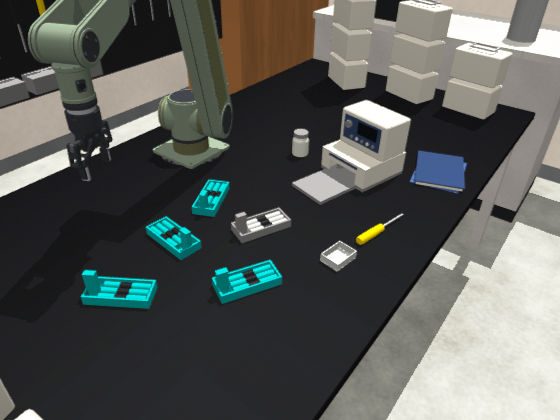

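View pics/a_side.png

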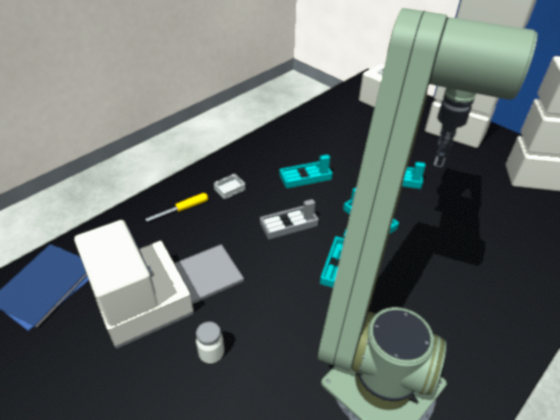

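View pics/a_wrist.png

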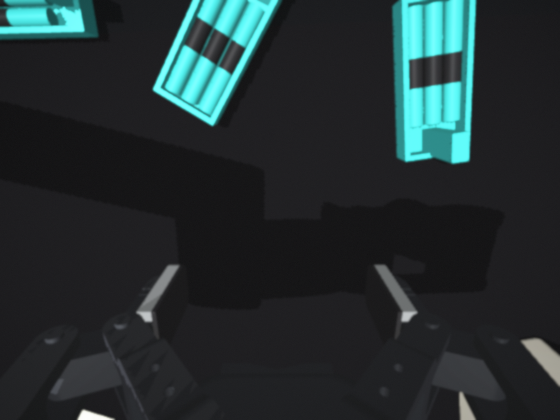

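The grey tray is at about (261,223) in scene and (289,218) in side. The dock is at (365,145) in scene and (135,280) in side, with its sill plate facing the tray. I'll zoom in next.

```bash
python3 - <<'E'
import cv2
a=cv2.imread("pics/a_scene.png"); b=cv2.imread("pics/a_side.png")
cv2.imwrite("pics/b1.png",cv2.resize(a[85:265,215:415],None,fx=3.3,fy=3.3,interpolation=cv2.INTER_CUBIC)[:600])
cv2.imwrite("pics/b2.png",cv2.resize(b[185:350,65:335],None,fx=2.9,fy=2.9,interpolation=cv2.INTER_CUBIC))
E
```

```text
(no output)
```

View pics/b1.png

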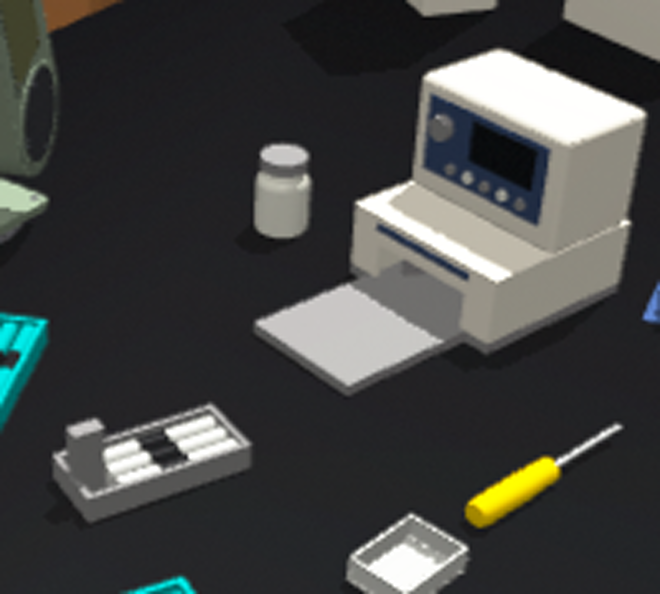

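View pics/b2.png

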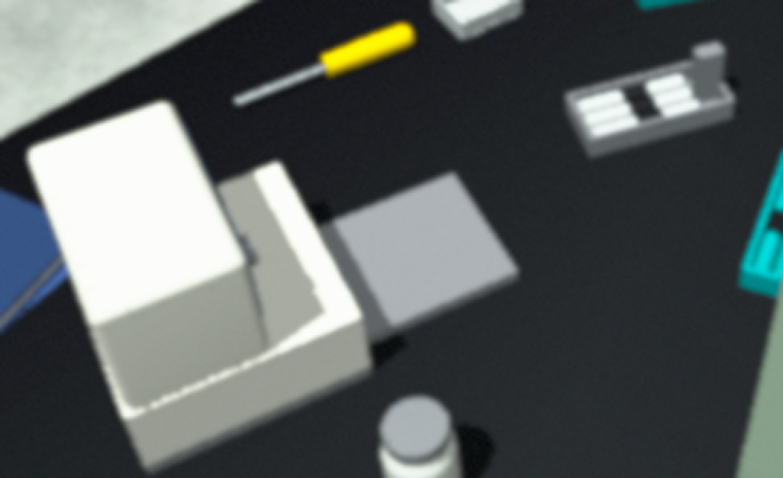

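```bash
cat > h.py <<'E'
import numpy as np, cv2
from scipy.optimize import least_squares
from scipy.spatial.transform import Rotation as R
def K(c): return c["mtx"],np.array(c["xyz"]),R.from_quat(c["rotation"]).as_matrix()
def proj(P,cam):
    m,t,r=cam; q=(np.atleast_2d(P)-t)@r; return (q@m.T)[:,:2]/q[:,2:]
def body(p,L):
    c,s=np.cos(p[2]),np.sin(p[2]); L=np.array(L,float)
    return np.c_[p[0]+c*L[:,0]-s*L[:,1],p[1]+s*L[:,0]+c*L[:,1],L[:,2]+(p[3] if len(p)>3 else 0)]
def fit(obs,p0):
    # obs: list of (cam, local pts, px)
    f=lambda p:np.concatenate([(proj(body(p,L),c)-np.array(x)).ravel() for c,L,x in obs])
    return least_squares(f,p0,loss='soft_l1',f_scale=1.0,x_scale=[100,100,1]+[10]*(len(p0)-3))
E
python3 - <<'E'
from h import *
from station import manip
import pickle
S=manip.capture("scene");D=manip.capture("side"); S=K(S);D=K(D)
pickle.dump((S,D),open("cams.pkl","wb"))
b1=lambda a:(np.array(a)+.5)/3.3-.5+[215,85]
b2=lambda a:(np.array(a)+.5)/2.9-.5+[65,185]
dock=[(S,[[-160,70,12],[-160,-70,12],[0,100,84],[0,-100,84],[0,-100,0],[200,-100,84],[200,-100,0]],b1([[256,325],[348,384],[355,203],[487,282],[487,350],[629,224],[625,287]])),
(D,[[-160,-70,12],[-160,70,12],[0,-100,84],[0,100,84],[0,100,0],[200,100,84],[200,100,0]],b2([[455,174],[518,268],[278,163],[360,318],[372,372],[122,415],[148,470]]))]
tray=[(S,[[80,35,26],[80,-35,26],[-80,-35,26],[-80,-35,0],[-80,35,26],[80,-35,0],[-64,0,72]],b1([[210,405],[251,445],[93,499],[93,520],[56,459],[250,466],[86,427]])),
(D,[[80,-35,26],[80,35,26],[80,35,0],[-80,35,26],[-80,35,0],[-64,0,72]],b2([[567,95],[590,135],[590,157],[733,99],[733,117],[708,50]]))]
for o,p0 in((dock,[650,-100,0.3]),(tray,[500,-350,0])):
    best=min((fit(o,[p0[0],p0[1],y]) for y in np.arange(-3,3,.5)),key=lambda r:r.cost)
    print(best.x.round(4),best.cost,best.fun.reshape(-1,2).round(1).tolist())
    for i in(0,1): print(fit([o[i]],best.x).x.round(4))
E
```

```text
[550.3106 163.2537   1.3039] 9.002474872694313 [[-1.2, -0.8], [-0.8, 0.6], [-0.2, -0.1], [2.3, 0.0], [-0.9, 1.5], [0.1, -0.4], [-2.9, 1.7], [-0.8, -0.7], [-0.5, 0.6], [-0.1, -0.6], [0.0, -1.0], [-0.5, 0.0], [0.3, 0.4], [-0.6, 0.6]]
[550.6671 166.0157   1.3106]
[549.4876 162.6645   1.2987]
[ 504.7087 -215.0746   -5.1041] 5.959661302193072 [[-0.1, -0.5], [-0.3, -0.5], [-1.3, 0.3], [-1.0, 1.2], [-1.2, -0.9], [-0.2, 0.2], [-0.3, 0.6], [-1.2, -0.1], [-0.4, 1.8], [-0.5, 0.2], [-0.5, -0.2], [-1.1, -0.4], [-0.7, -0.5]]
[ 505.7686 -213.6368   -5.0968]
[ 503.1752 -217.0801   -5.1235]
```

```bash
cat >> h.py <<'E'
def rel(st,xyz,yaw):
    """shift & turn in tool axes from the measured pose to xyz with tool pointing down, jaw axis at yaw"""
    r=R.from_quat(st["orientation"]); T=R.from_matrix(np.array([[np.cos(yaw),np.sin(yaw),0],[np.sin(yaw),-np.cos(yaw),0],[0,0,-1]]))
    print("shift",r.inv().apply(np.array(xyz)-st["eef_pos"]).round(1),"turn",(r.inv()*T).as_rotvec().round(3))
E
python3 - <<'E'
from h import *
from station import manip
rel(manip.get_state(),[480.3,-274.2,190],1.179-np.pi/2)
E
```

```text
shift [-127.6 -325.5   66. ] turn [-0.     0.001 -0.756]
```

```bash
python3 -m inch '[{"x":-22,"y":-56,"z":10,"wz":-0.15},{"x":-44,"y":-112,"z":20,"wz":-0.3},{"x":-66,"y":-168,"z":32,"wz":-0.45},{"x":-88,"y":-224,"z":44,"wz":-0.6},{"x":-108,"y":-275,"z":55,"wz":-0.756}]'
python3 - <<'E'
from h import *
from station import manip
rel(manip.get_state(),[480.3,-274.2,190],1.179-np.pi/2)
E
```

```text
shift [-127.6 -325.5   66. ] turn [-0.     0.001 -0.756]invalid input
```

```bash
python3 -m inch '[{"x":-22,"y":-56,"z":10,"wx":0,"wy":0,"wz":-0.15,"claw":85},{"x":-44,"y":-112,"z":20,"wx":0,"wy":0,"wz":-0.3,"claw":85},{"x":-66,"y":-168,"z":32,"wx":0,"wy":0,"wz":-0.45,"claw":85},{"x":-88,"y":-224,"z":44,"wx":0,"wy":0,"wz":-0.6,"claw":85},{"x":-108,"y":-275,"z":55,"wx":0,"wy":0,"wz":-0.756,"claw":85}]'
python3 - <<'E'
from h import *
from station import manip
rel(manip.get_state(),[480.3,-274.2,190],1.179-np.pi/2)
E
```

```text
time: 0.88
eef_pos: [443.6, -311.4, 201.0]
orientation: [0.981, -0.192, 0.0, 0.0]
force: [0.8, 0.3, 0.5]
finger_gap: 84.8
shift [ 20.  -48.3  11. ] turn [ 0.    -0.     0.005]
```

```bash
python3 -m inch '[{"x":10,"y":-24,"z":0,"wx":0,"wy":0,"wz":0,"claw":85},{"x":20,"y":-48,"z":0,"wx":0,"wy":0,"wz":0,"claw":85},{"x":20,"y":-48,"z":0,"wx":0,"wy":0,"wz":0,"claw":85},{"x":20,"y":-48,"z":0,"wx":0,"wy":0,"wz":0,"claw":85},{"x":20,"y":-48,"z":0,"wx":0,"wy":0,"wz":0,"claw":85}]'
python3 - <<'E'
from h import *
from station import manip
c=manip.capture("wrist"); cv2.imwrite("pics/c_wrist.png",c["color"][:,:,::-1])
rel(manip.get_state(),[480.3,-274.2,190],1.179-np.pi/2)
cam=K(c)
p=[504.7,-215,1.179]
print(proj(body(p,[[80,35,26],[80,-35,26],[-80,-35,26],[-80,35,26],[-50,8,72],[-50,-8,72],[-78,8,72],[-78,-8,72]]),cam).round(1).tolist())
E
```

```text
time: 1.5
eef_pos: [478.6, -277.0, 201.4]
orientation: [0.981, -0.195, -0.0, 0.0]
force: [-0.0, 0.7, -0.2]
finger_gap: 84.8
shift [ 0.5 -3.3 11.4] turn [ 0.     0.    -0.001]
[[234.6, 19.4], [319.1, 19.2], [312.5, 203.3], [241.7, 203.5], [267.4, 185.4], [286.9, 185.3], [267.7, 217.5], [286.6, 217.5]]
```

View pics/c_wrist.png

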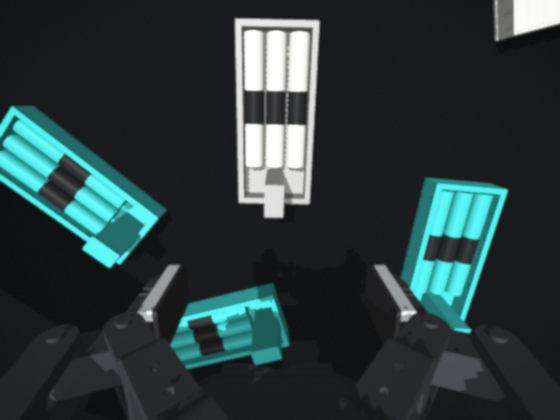

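The tray matches the prediction to within about 3 px: nose corners (236,19) and (319,20), rear corners (239,203) and (310,203), handle top spanning (264–284, 185–217). I'll refit with these.

```bash
python3 - <<'E'
from h import *
from station import manip
c=manip.capture("wrist");img=c["color"]
cam=K(c)
cv2.imwrite("pics/c2.png",cv2.resize(np.ascontiguousarray(img[10:225,215:340,::-1]),None,fx=2.75,fy=2.75,interpolation=cv2.INTER_CUBIC))
r=fit([(cam,[[80,35,26],[80,-35,26],[-80,-35,26],[-80,35,26],[-50,8,72],[-50,-8,72],[-78,8,72],[-78,-8,72]],[[236,19],[319,20],[310,203],[239,203],[264.5,185],[284,185],[264,217],[284,217]])],[504,-215,1.179])
p=r.x;print(p,r.fun.reshape(-1,2).round(1).tolist())
h=body(p,[[-64,0,52]])[0];print(h)
rel(manip.get_state(),[h[0],h[1],110],p[2]-np.pi/2)
E
```

```text
[ 503.72915565 -214.36250954    1.16049437] [[-1.1, -0.7], [0.4, -0.1], [-0.3, 0.8], [-0.0, -0.4], [0.3, -0.1], [0.3, 0.2], [0.6, 0.1], [-0.5, 0.4]]
[ 478.20043616 -273.05053627   52.        ]
shift [-1.9 -3.5 91.4] turn [ 0.    -0.     0.017]
```

View pics/c2.png

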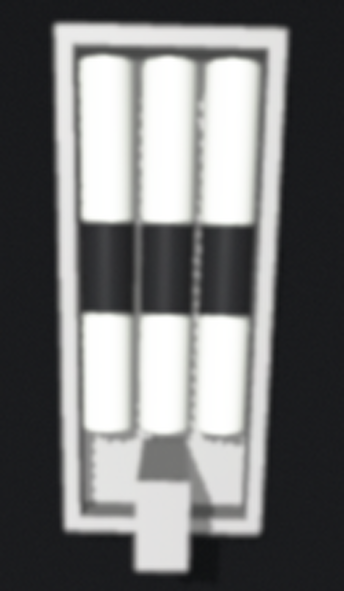

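```bash
python3 -m inch '[{"x":-1,"y":-2,"z":40,"wx":0,"wy":0,"wz":0.017,"claw":60},{"x":-1.9,"y":-3.5,"z":80,"wx":0,"wy":0,"wz":0.017,"claw":60},{"x":-1.9,"y":-3.5,"z":120,"wx":0,"wy":0,"wz":0.017,"claw":60},{"x":-1.9,"y":-3.5,"z":143,"wx":0,"wy":0,"wz":0.017,"claw":60},{"x":-1.9,"y":-3.5,"z":143,"wx":0,"wy":0,"wz":0.017,"claw":60}]' 40
python3 - <<'E'
from h import *
from station import manip
rel(manip.get_state(),[478.2,-273.05,58.5],1.1605-np.pi/2)
c=manip.capture("wrist"); cv2.imwrite("pics/d.png",c["color"][:,:,::-1])
E
```

```text
time: 2.22
eef_pos: [477.5, -272.2, 56.8]
orientation: [0.979, -0.203, -0.002, -0.001]
force: [-0.7, 0.4, 0.0]
finger_gap: 60.1
shift [ 1.   0.5 -1.7] turn [-0.     0.004  0.001]
```

View pics/d.png

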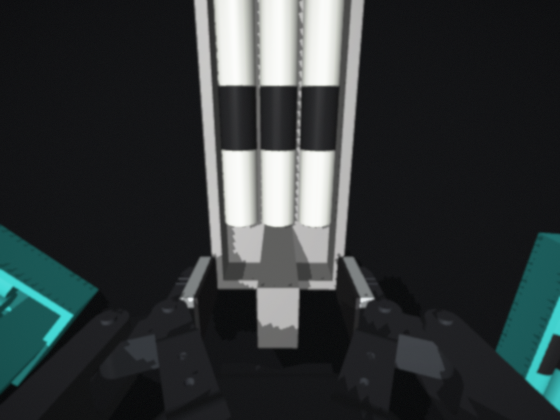

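```bash
python3 -m inch '[{"x":0.5,"y":0,"z":-1,"wx":0,"wy":0,"wz":0,"claw":30},{"x":0.5,"y":0,"z":-1,"wx":0,"wy":0,"wz":0,"claw":10},{"x":0.5,"y":0,"z":-1,"wx":0,"wy":0,"wz":0,"claw":10},{"x":0.5,"y":0,"z":-1,"wx":0,"wy":0,"wz":0,"claw":10},{"x":0.5,"y":0,"z":-1,"wx":0,"wy":0,"wz":0,"claw":10}]' 90
python3 - <<'E'
from station import manip
s=manip.get_state();print(s["eef_pos"],s["force"],s["moment"],s["finger_gap"])
E
```

```text
time: 2.9
eef_pos: [479.7, -272.9, 60.6]
orientation: [0.979, -0.203, 0.001, 0.0]
force: [-1.9, -0.4, 5.2]
finger_gap: 14.9
[ 479.70221389 -272.94614472   60.64319844] [-1.89867439 -0.42235828  5.24069187] [0.11839592 0.32159702 0.01006082] 14.943660513663463
```

```bash
python3 -m inch '[{"x":0,"y":0,"z":-8,"wx":0,"wy":0,"wz":0,"claw":10},{"x":0,"y":0,"z":-20,"wx":0,"wy":0,"wz":0,"claw":10},{"x":0,"y":0,"z":-35,"wx":0,"wy":0,"wz":0,"claw":10},{"x":0,"y":0,"z":-50,"wx":0,"wy":0,"wz":0,"claw":10},{"x":0,"y":0,"z":-60,"wx":0,"wy":0,"wz":0,"claw":10}]'
python3 - <<'E'
from h import *
from station import manip
s=manip.get_state();print(s["eef_pos"],s["force"],s["moment"],s["finger_gap"])
c=manip.capture("wrist"); cv2.imwrite("pics/e.png",c["color"][:,:,::-1])
c=manip.capture("side"); cv2.imwrite("pics/e2.png",cv2.resize(c["color"][150:300,200:400,::-1],None,fx=3,fy=3,interpolation=cv2.INTER_CUBIC))
rel(manip.get_state(),[510.2,16.6,118],1.304-np.pi/2)
E
```

```text
time: 3.52
eef_pos: [479.6, -272.8, 120.8]
orientation: [0.979, -0.203, 0.001, 0.0]
force: [-0.6, -0.5, -3.2]
finger_gap: 15.1
[ 479.64569129 -272.76511733  120.77063671] [-0.59983969 -0.46479488 -3.24681421] [-0.18520528  0.08138952  0.00460307] 15.07900416523384
shift [ -87.5 -277.7    2.5] turn [ 0.001 -0.003 -0.142]
```

View pics/e.png

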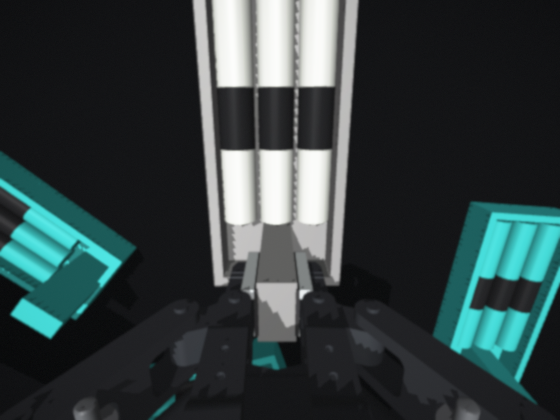

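View pics/e2.png

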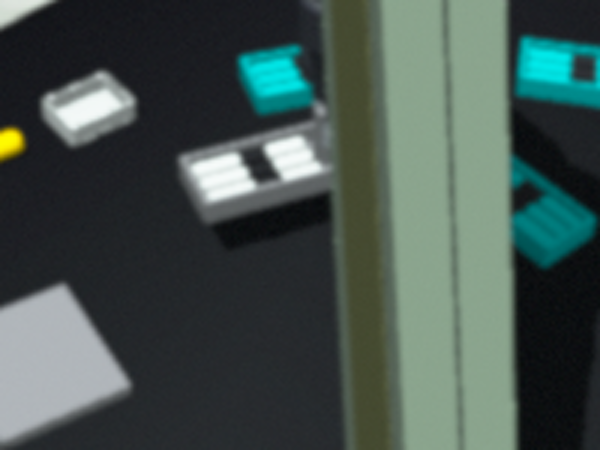

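The tray is held level, with the block in the jaws at (276,310). I'll move most of the way to the dock and then look.

```bash
python3 -m inch '[{"x":-8,"y":-25,"z":0,"wx":0,"wy":0,"wz":-0.03,"claw":10},{"x":-24,"y":-75,"z":0,"wx":0,"wy":0,"wz":-0.07,"claw":10},{"x":-42,"y":-130,"z":0,"wx":0,"wy":0,"wz":-0.11,"claw":10},{"x":-58,"y":-183,"z":0,"wx":0,"wy":0,"wz":-0.14,"claw":10},{"x":-72,"y":-225,"z":0,"wx":0,"wy":0,"wz":-0.142,"claw":10}]'
python3 -m inch '[{"x":0,"y":0,"z":0,"wx":0,"wy":0,"wz":0,"claw":10},{"x":0,"y":0,"z":0,"wx":0,"wy":0,"wz":0,"claw":10},{"x":0,"y":0,"z":0,"wx":0,"wy":0,"wz":0,"claw":10},{"x":0,"y":0,"z":0,"wx":0,"wy":0,"wz":0,"claw":10},{"x":0,"y":0,"z":0,"wx":0,"wy":0,"wz":0,"claw":10}]'
python3 - <<'E'
from h import *
from station import manip
for n in("wrist","scene","side"):
    c=manip.capture(n); cv2.imwrite(f"pics/f_{n}.png",c["color"][:,:,::-1])
    np.save(f"f_{n}.npy",np.array([c["mtx"],R.from_quat(c["rotation"]).as_matrix(),np.diag(c["xyz"])]))
s=manip.get_state();print(s["force"],s["moment"])
E
```

```text
time: 4.25
eef_pos: [502.4, -35.5, 119.0]
orientation: [0.991, -0.133, -0.0, -0.0]
force: [0.8, 0.0, -3.6]
finger_gap: 14.8
time: 4.88
eef_pos: [502.7, -38.2, 119.3]
orientation: [0.991, -0.134, 0.0, 0.0]
force: [-0.2, -0.2, -3.4]
finger_gap: 14.6
[ 0.46246718  0.61715035 -3.76330205] [-0.16033372  0.0757434   0.00480566]
```

View pics/f_wrist.png

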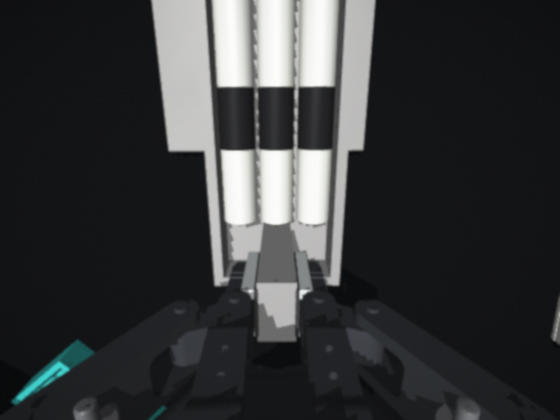

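View pics/f_scene.png

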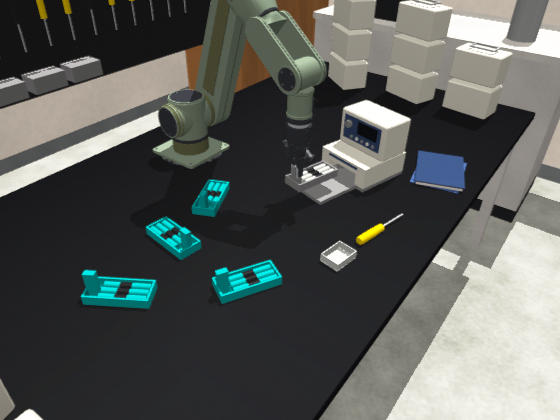

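View pics/f_side.png

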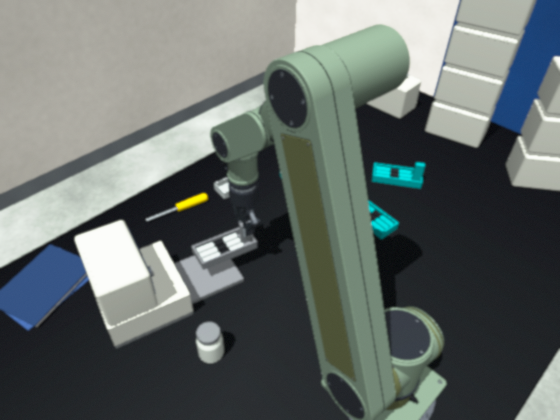

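In the wrist view, the sill's near edge runs from (168,151) to (363,150) and its sides reach the top at x = 153 and 374. The tray's rear is at (214–340, 285). I'll locate both from these.

```bash
python3 - <<'E'
from h import *
from station import manip
m,r,t=np.load("f_wrist.npy"); t=np.diag(t)
def ray(u,z):
    d=r@np.linalg.inv(m)@np.array([u[0],u[1],1]); return t+d*(z-t[2])/d[2]
A,B,C,D=[ray(u,12) for u in((168,151),(363.5,150.5),(153,0),(374.5,0))]
print(A.round(1),B.round(1),C.round(1),D.round(1),np.linalg.norm(A-B))
ang=lambda v:np.arctan2(v[1],v[0])
print("yaw edge",ang(B-A)+np.pi/2,"sides",ang(C-A),ang(D-B))
for y in(1.297,1.304,1.311):
    print(y,"mouth->",((A+B)/2)[:2]+160*np.array([np.cos(y),np.sin(y)]))
s=manip.get_state();print(s["eef_pos"],R.from_quat(s["orientation"]).as_euler('xyz'),t)
img=cv2.imread("pics/f_wrist.png")
cv2.imwrite("pics/f3.png",cv2.resize(img[0:300,140:390],None,fx=2,fy=2,interpolation=cv2.INTER_CUBIC))
E
```

```text
[440.1  29.2  12. ] [575.8  -7.8  12. ] [465.8 119.4  12. ] [599.4  82.6  12. ] 140.62193467823903
yaw edge 1.3046170697975514 sides 1.2932439944553094 1.315834461768679
1.297 mouth-> [551.2182068  164.74247816]
1.304 mouth-> [550.13887417 165.04153661]
1.311 mouth-> [549.0574746  165.33303246]
[502.68850762 -37.77952561 119.32540769] [ 3.14155401e+00 -8.10088057e-05 -2.67572732e-01] [523.65183518  38.37342648 236.07566495]
```

View pics/f3.png

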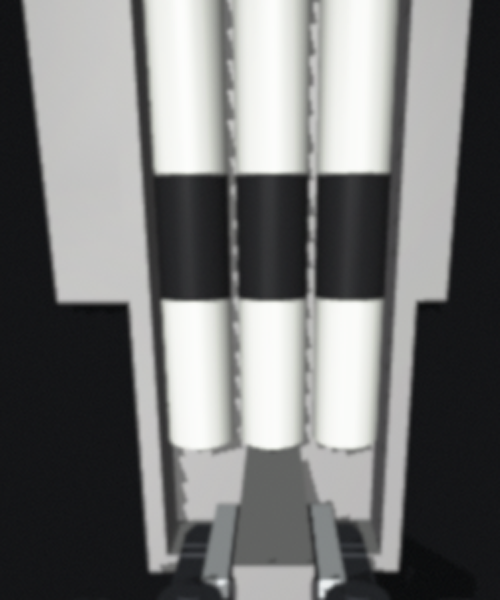

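```bash
python3 - <<'E'
from h import *
m,r,t=np.load("f_wrist.npy"); t=np.diag(t)
def ray(u,z):
    d=r@np.linalg.inv(m)@np.array([u[0],u[1],1]); return t+d*(z-t[2])/d[2]
z=84.7
a,b,c,d=[ray(u,z) for u in((214.5,285),(340,285),(206,0),(345.5,0))]
y=1.304;M=np.array([550.2,164.5]);Rm=np.array([[np.cos(y),np.sin(y)],[-np.sin(y),np.cos(y)]])
for q in(a,b,c,d,[502.69,-37.78]): print((Rm@(np.array(q[:2])-M)).round(1))
E
```

```text
[-224.2   27.3]
[-224.4  -43.1]
[-86.2  22.1]
[-86.3 -36.8]
[-207.6   -7.5]
```

```bash
python3 -m inch '[{"x":-3,"y":-15,"z":0,"wx":0,"wy":0,"wz":0,"claw":10},{"x":-7.7,"y":-35,"z":5,"wx":0,"wy":0,"wz":0,"claw":10},{"x":-7.7,"y":-54,"z":18,"wx":0,"wy":0,"wz":0,"claw":10},{"x":-7.7,"y":-54,"z":32,"wx":0,"wy":0,"wz":0,"claw":10},{"x":-7.7,"y":-54,"z":41,"wx":0,"wy":0,"wz":0,"claw":10}]'
cat > st.py <<'E'
from h import *
from station import manip
y=1.304;M=np.array([550.2,164.5]);Rm=np.array([[np.cos(y),np.sin(y)],[-np.sin(y),np.cos(y)]])
s=manip.get_state();r=R.from_quat(s["orientation"])
print("t",round(s["time"],2),"TCP dock",(Rm@(s["eef_pos"][:2]-M)).round(1),"z",s["eef_pos"][2].round(1),"F dock",(Rm@s["force"][:2]).round(1),s["force"][2].round(1),"mom dock",(Rm@s["moment"][:2]).round(2),s["moment"][2].round(2),"yaw err",round(r.as_euler('xyz')[2]-(y-np.pi/2),4),"gap",round(s["finger_gap"],1))
E
python3 st.py
```

```text
time: 5.65
eef_pos: [508.9, 16.8, 76.9]
orientation: [0.991, -0.133, -0.001, 0.0]
force: [-0.3, -0.6, -2.7]
finger_gap: 15.1
t 5.65 TCP dock [-153.3    0.9] z 76.9 F dock [-0.6  0.2] -2.7 mom dock [0.01 0.2 ] -0.0 yaw err 0.0006 gap 15.1
```

```bash
python3 -m inch '[{"x":0,"y":0,"z":1,"wx":0,"wy":0,"wz":0,"claw":10},{"x":0,"y":0,"z":2,"wx":0,"wy":0,"wz":0,"claw":10},{"x":0,"y":0,"z":3,"wx":0,"wy":0,"wz":0,"claw":10},{"x":0,"y":0,"z":4,"wx":0,"wy":0,"wz":0,"claw":10},{"x":0,"y":0,"z":4,"wx":0,"wy":0,"wz":0,"claw":10}]'
python3 st.py
```

```text
time: 6.28
eef_pos: [509.5, 16.5, 74.4]
orientation: [0.991, -0.133, 0.0, 0.0]
force: [0.7, 0.4, -4.3]
finger_gap: 15.0
t 6.28 TCP dock [-153.4    0.2] z 74.4 F dock [ 0.5 -0.6] -4.3 mom dock [-0.02  0.19] 0.0 yaw err -0.0004 gap 15.0
```

```bash
python3 -m inch '[{"x":0,"y":0,"z":0.5,"wx":0,"wy":0,"wz":0,"claw":10},{"x":0,"y":0,"z":1,"wx":0,"wy":0,"wz":0,"claw":10},{"x":0,"y":0,"z":1.5,"wx":0,"wy":0,"wz":0,"claw":10},{"x":0,"y":0,"z":2,"wx":0,"wy":0,"wz":0,"claw":10},{"x":0,"y":0,"z":2,"wx":0,"wy":0,"wz":0,"claw":10}]'
python3 st.py
python3 - <<'E'
from h import *
from station import manip
c=manip.capture("scene"); cv2.imwrite("pics/g.png",cv2.resize(c["color"][85:225,250:420,::-1],None,fx=4,fy=4,interpolation=cv2.INTER_CUBIC))
E
```

```text
time: 6.9
eef_pos: [509.5, 16.6, 72.6]
orientation: [0.991, -0.133, 0.0, 0.0]
force: [-1.4, 0.7, 1.2]
finger_gap: 14.8
t 6.9 TCP dock [-153.4    0.2] z 72.6 F dock [0.3 1.6] 1.2 mom dock [0.22 0.23] 0.02 yaw err -0.0002 gap 14.8
```

View pics/g.png

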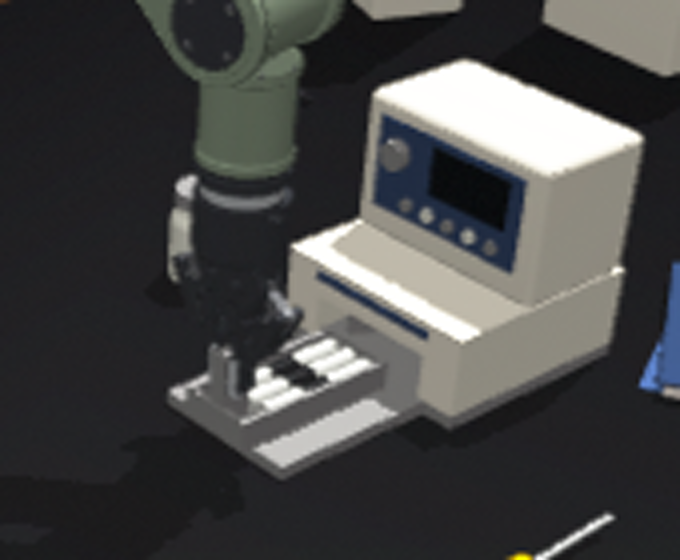

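```bash
python3 -m inch '[{"x":0,"y":-3,"z":0,"wx":0,"wy":0,"wz":0,"claw":10},{"x":0,"y":-6,"z":0,"wx":0,"wy":0,"wz":0,"claw":10},{"x":0,"y":-9,"z":0,"wx":0,"wy":0,"wz":0,"claw":10},{"x":0,"y":-12,"z":0,"wx":0,"wy":0,"wz":0,"claw":10},{"x":0,"y":-15,"z":0,"wx":0,"wy":0,"wz":0,"claw":10}]' 40
python3 st.py
```

```text
time: 7.58
eef_pos: [513.8, 31.0, 72.6]
orientation: [0.991, -0.133, 0.0, 0.0]
force: [-0.9, -4.8, 5.1]
finger_gap: 14.9
t 7.58 TCP dock [-1.384e+02 -1.000e-01] z 72.6 F dock [-4.8 -0.4] 5.1 mom dock [0.08 0.76] -0.0 yaw err 0.0001 gap 14.9
```

```bash
python3 -m inch '[{"x":0,"y":-2,"z":0,"wx":0,"wy":0,"wz":0,"claw":10},{"x":0,"y":-4,"z":0,"wx":0,"wy":0,"wz":0,"claw":10},{"x":0,"y":-6,"z":0,"wx":0,"wy":0,"wz":0,"claw":10},{"x":0,"y":-8,"z":0,"wx":0,"wy":0,"wz":0,"claw":10},{"x":0,"y":-8,"z":0,"wx":0,"wy":0,"wz":0,"claw":10}]' 
python3 st.py
```

```text
time: 8.2
eef_pos: [515.9, 38.8, 72.6]
orientation: [0.991, -0.133, 0.0, 0.0]
force: [-1.9, -3.5, 5.4]
finger_gap: 15.0
t 8.2 TCP dock [-1.302e+02 -1.000e-01] z 72.6 F dock [-3.9  0.9] 5.4 mom dock [0.11 0.63] 0.03 yaw err 0.0001 gap 15.0
```

```bash
python3 -m inch '[{"x":0,"y":-1.5,"z":-0.3,"wx":0,"wy":0,"wz":0,"claw":10},{"x":0,"y":-3,"z":-0.3,"wx":0,"wy":0,"wz":0,"claw":10},{"x":0,"y":-4.5,"z":-0.3,"wx":0,"wy":0,"wz":0,"claw":10},{"x":0,"y":-6,"z":-0.3,"wx":0,"wy":0,"wz":0,"claw":10},{"x":0,"y":-6,"z":-0.3,"wx":0,"wy":0,"wz":0,"claw":10}]' 
python3 st.py
```

```text
time: 8.82
eef_pos: [517.3, 44.8, 72.6]
orientation: [0.991, -0.133, 0.0, -0.0]
force: [-1.9, -3.5, 3.4]
finger_gap: 15.2
t 8.82 TCP dock [-124.2    0.2] z 72.6 F dock [-3.9  0.9] 3.4 mom dock [-0.02  0.64] -0.05 yaw err -0.0002 gap 15.2
```

```bash
python3 -m inch '[{"x":0,"y":-1,"z":0,"wx":0,"wy":0,"wz":0,"claw":10},{"x":0,"y":-2,"z":0,"wx":0,"wy":0,"wz":0,"claw":10},{"x":0,"y":-3,"z":0,"wx":0,"wy":0,"wz":0,"claw":10},{"x":0,"y":-4,"z":0,"wx":0,"wy":0,"wz":0,"claw":10},{"x":0,"y":-5,"z":0,"wx":0,"wy":0,"wz":0,"claw":10}]' 
python3 st.py
```

```text
time: 9.45
eef_pos: [518.4, 49.4, 72.6]
orientation: [0.991, -0.133, -0.0, 0.0]
force: [-1.4, -4.4, 4.2]
finger_gap: 14.9
t 9.45 TCP dock [-119.4    0.3] z 72.6 F dock [-4.6  0.2] 4.2 mom dock [-0.11  0.73] -0.07 yaw err -0.0002 gap 14.9
```

```bash
python3 -m inch '[{"x":0,"y":-1,"z":-0.2,"wx":0,"wy":0,"wz":0,"claw":10},{"x":0,"y":-2,"z":-0.2,"wx":0,"wy":0,"wz":0,"claw":10},{"x":0,"y":-3,"z":-0.2,"wx":0,"wy":0,"wz":0,"claw":10},{"x":0,"y":-4,"z":-0.2,"wx":0,"wy":0,"wz":0,"claw":10},{"x":0,"y":-4,"z":-0.2,"wx":0,"wy":0,"wz":0,"claw":10}]' 
python3 st.py
```

```text
time: 10.07
eef_pos: [519.5, 53.5, 72.6]
orientation: [0.991, -0.133, -0.0, -0.0]
force: [-0.7, -2.0, 0.0]
finger_gap: 15.1
t 10.07 TCP dock [-115.2    0.4] z 72.6 F dock [-2.1  0.1] 0.0 mom dock [-0.07  0.4 ] -0.04 yaw err -0.0004 gap 15.1
```

```bash
python3 -m inch '[{"x":0,"y":-1,"z":0,"wx":0,"wy":0,"wz":0,"claw":10},{"x":0,"y":-2,"z":0,"wx":0,"wy":0,"wz":0,"claw":10},{"x":0,"y":-3,"z":0,"wx":0,"wy":0,"wz":0,"claw":10},{"x":0,"y":-4,"z":0,"wx":0,"wy":0,"wz":0,"claw":10},{"x":0,"y":-4,"z":0,"wx":0,"wy":0,"wz":0,"claw":10}]' 
python3 st.py
```

```text
time: 10.7
eef_pos: [520.6, 57.4, 72.7]
orientation: [0.991, -0.133, -0.0, -0.0]
force: [-0.4, 0.1, -2.0]
finger_gap: 15.1
t 10.7 TCP dock [-111.1    0.3] z 72.7 F dock [-0.   0.5] -2.0 mom dock [-0.01  0.14] -0.06 yaw err -0.0003 gap 15.1
```

```bash
python3 -m inch '[{"x":0,"y":-1,"z":0,"wx":0,"wy":0,"wz":0,"claw":10},{"x":0,"y":-2,"z":0,"wx":0,"wy":0,"wz":0,"claw":10},{"x":0,"y":-3,"z":0,"wx":0,"wy":0,"wz":0,"claw":10},{"x":0,"y":-3,"z":0,"wx":0,"wy":0,"wz":0,"claw":10},{"x":0,"y":-3,"z":0,"wx":0,"wy":0,"wz":0,"claw":10}]' 
python3 st.py
```

```text
time: 11.32
eef_pos: [521.4, 60.2, 72.7]
orientation: [0.991, -0.133, -0.0, -0.0]
force: [0.5, 1.2, -1.9]
finger_gap: 15.1
t 11.32 TCP dock [-108.2    0.3] z 72.7 F dock [ 1.3 -0.2] -1.9 mom dock [0.01 0.04] 0.0 yaw err -0.0002 gap 15.1
```

```bash
python3 -m inch '[{"x":0,"y":-1,"z":0,"wx":0,"wy":0,"wz":0,"claw":10},{"x":0,"y":-2,"z":0,"wx":0,"wy":0,"wz":0,"claw":10},{"x":0,"y":-2,"z":0,"wx":0,"wy":0,"wz":0,"claw":10},{"x":0,"y":-2,"z":0,"wx":0,"wy":0,"wz":0,"claw":10},{"x":0,"y":-2,"z":0,"wx":0,"wy":0,"wz":0,"claw":10}]' 
python3 st.py
```

```text
time: 11.95
eef_pos: [521.9, 62.0, 72.8]
orientation: [0.991, -0.133, 0.0, 0.0]
force: [0.9, -0.1, -2.8]
finger_gap: 14.8
t 11.95 TCP dock [-106.4    0.2] z 72.8 F dock [ 0.2 -0.9] -2.8 mom dock [0.01 0.12] -0.02 yaw err -0.0002 gap 14.8
```

```bash
python3 -m inch '[{"x":0,"y":-1,"z":0.1,"wx":0,"wy":0,"wz":0,"claw":10},{"x":0,"y":-2,"z":0.1,"wx":0,"wy":0,"wz":0,"claw":10},{"x":0,"y":-3,"z":0.1,"wx":0,"wy":0,"wz":0,"claw":10},{"x":0,"y":-3,"z":0.1,"wx":0,"wy":0,"wz":0,"claw":10},{"x":0,"y":-3,"z":0.1,"wx":0,"wy":0,"wz":0,"claw":10}]' 
python3 st.py
```

```text
time: 12.58
eef_pos: [522.7, 65.0, 72.7]
orientation: [0.991, -0.133, 0.0, -0.0]
force: [0.2, 0.8, -2.9]
finger_gap: 15.1
t 12.57 TCP dock [-103.3    0.2] z 72.7 F dock [ 0.8 -0. ] -2.9 mom dock [0.03 0.03] -0.07 yaw err -0.0002 gap 15.1
```

```bash
python3 -m inch '[{"x":0,"y":-0.7,"z":0,"wx":0,"wy":0,"wz":0,"claw":10},{"x":0,"y":-1.4,"z":0,"wx":0,"wy":0,"wz":0,"claw":10},{"x":0,"y":-2,"z":0,"wx":0,"wy":0,"wz":0,"claw":10},{"x":0,"y":-2,"z":0,"wx":0,"wy":0,"wz":0,"claw":10},{"x":0,"y":-2,"z":0,"wx":0,"wy":0,"wz":0,"claw":10}]' 
python3 st.py
```

```text
time: 13.2
eef_pos: [523.3, 66.8, 72.7]
orientation: [0.991, -0.133, 0.0, -0.0]
force: [-0.9, -0.1, -2.6]
finger_gap: 15.0
t 13.2 TCP dock [-101.3    0.2] z 72.7 F dock [-0.3  0.8] -2.6 mom dock [0.05 0.12] -0.03 yaw err -0.0002 gap 15.0
```

```bash
python3 -m inch '[{"x":0,"y":-0.7,"z":0.1,"wx":0,"wy":0,"wz":0,"claw":10},{"x":0,"y":-1.4,"z":0.1,"wx":0,"wy":0,"wz":0,"claw":10},{"x":0,"y":-2,"z":0.1,"wx":0,"wy":0,"wz":0,"claw":10},{"x":0,"y":-2.5,"z":0.1,"wx":0,"wy":0,"wz":0,"claw":10},{"x":0,"y":-2.5,"z":0.1,"wx":0,"wy":0,"wz":0,"claw":10}]' 
python3 st.py
```

```text
time: 13.82
eef_pos: [524.0, 69.2, 72.7]
orientation: [0.991, -0.133, 0.0, -0.0]
force: [0.0, -0.6, -1.6]
finger_gap: 14.7
t 13.82 TCP dock [-98.8   0.2] z 72.7 F dock [-0.5 -0.2] -1.6 mom dock [0.04 0.21] -0.02 yaw err -0.0002 gap 14.7
```

```bash
python3 -m inch '[{"x":0,"y":-0.7,"z":0,"wx":0,"wy":0,"wz":0,"claw":10},{"x":0,"y":-1.4,"z":0,"wx":0,"wy":0,"wz":0,"claw":10},{"x":0,"y":-2,"z":0,"wx":0,"wy":0,"wz":0,"claw":10},{"x":0,"y":-2,"z":0,"wx":0,"wy":0,"wz":0,"claw":10},{"x":0,"y":-2,"z":0,"wx":0,"wy":0,"wz":0,"claw":10}]' 
python3 st.py
```

```text
time: 14.45
eef_pos: [524.5, 71.2, 72.6]
orientation: [0.991, -0.133, 0.0, -0.0]
force: [-1.0, -0.4, -0.6]
finger_gap: 15.0
t 14.45 TCP dock [-96.8   0.2] z 72.6 F dock [-0.7  0.8] -0.6 mom dock [-0.02  0.26] 0.06 yaw err -0.0002 gap 15.0
```

```bash
python3 -m inch '[{"x":0,"y":-0.7,"z":0,"wx":0,"wy":0,"wz":0,"claw":10},{"x":0,"y":-1.4,"z":0,"wx":0,"wy":0,"wz":0,"claw":10},{"x":0,"y":-2,"z":0,"wx":0,"wy":0,"wz":0,"claw":10},{"x":0,"y":-2.5,"z":0,"wx":0,"wy":0,"wz":0,"claw":10},{"x":0,"y":-2.5,"z":0,"wx":0,"wy":0,"wz":0,"claw":10}]' 
python3 st.py
```

```text
time: 15.08
eef_pos: [525.2, 73.1, 72.7]
orientation: [0.991, -0.133, 0.0, 0.0]
force: [-0.2, -4.3, -0.1]
finger_gap: 15.0
t 15.07 TCP dock [-94.7   0.1] z 72.7 F dock [-4.2 -1. ] -0.1 mom dock [-0.11  0.69] 0.03 yaw err 0.0001 gap 15.0
```

```bash
python3 -m inch '[{"x":0,"y":-0.7,"z":0,"wx":0,"wy":0,"wz":0,"claw":10},{"x":0,"y":-1.4,"z":0,"wx":0,"wy":0,"wz":0,"claw":10},{"x":0,"y":-2,"z":0,"wx":0,"wy":0,"wz":0,"claw":10},{"x":0,"y":-2,"z":0,"wx":0,"wy":0,"wz":0,"claw":10},{"x":0,"y":-2,"z":0,"wx":0,"wy":0,"wz":0,"claw":10}]' 
python3 st.py
```

```text
time: 15.7
eef_pos: [525.9, 74.4, 72.8]
orientation: [0.991, -0.133, 0.001, 0.001]
force: [0.1, -8.5, 1.8]
finger_gap: 15.0
t 15.7 TCP dock [-93.3  -0.4] z 72.8 F dock [-8.2 -2.4] 1.8 mom dock [-0.32  1.19] -0.09 yaw err 0.0003 gap 15.0
```

Funnel contact: −8 N along x, with the push towards −y, so it's the left wall. I'll back off slightly and shift right.

```bash
python3 -m inch '[{"x":0,"y":1,"z":0,"wx":0,"wy":0,"wz":0,"claw":10},{"x":0,"y":2,"z":0,"wx":0,"wy":0,"wz":0,"claw":10},{"x":1,"y":2,"z":0,"wx":0,"wy":0,"wz":0,"claw":10},{"x":2,"y":2,"z":0,"wx":0,"wy":0,"wz":0,"claw":10},{"x":2,"y":2,"z":0,"wx":0,"wy":0,"wz":0,"claw":10}]' 
python3 st.py
```

```text
time: 16.32
eef_pos: [526.4, 73.5, 72.7]
orientation: [0.991, -0.133, -0.001, -0.0]
force: [-2.8, 2.7, 3.7]
finger_gap: 15.0
t 16.32 TCP dock [-94.1  -1. ] z 72.7 F dock [1.9 3.4] 3.7 mom dock [ 0.54 -0.21] 0.11 yaw err 0.0003 gap 15.0
```

```bash
python3 -m inch '[{"x":0,"y":-0.7,"z":0,"wx":0,"wy":0,"wz":0,"claw":10},{"x":0,"y":-1.4,"z":0,"wx":0,"wy":0,"wz":0,"claw":10},{"x":0,"y":-2,"z":0,"wx":0,"wy":0,"wz":0,"claw":10},{"x":0,"y":-2.5,"z":0,"wx":0,"wy":0,"wz":0,"claw":10},{"x":0,"y":-3,"z":0,"wx":0,"wy":0,"wz":0,"claw":10}]' 
python3 st.py
```

```text
time: 16.95
eef_pos: [527.8, 75.1, 72.7]
orientation: [0.991, -0.133, 0.0, 0.001]
force: [-2.6, -3.2, 3.9]
finger_gap: 15.2
t 16.95 TCP dock [-92.1  -2. ] z 72.7 F dock [-3.7  1.6] 3.9 mom dock [0.22 0.58] 0.09 yaw err 0.0003 gap 15.2
```

```bash
python3 -m inch '[{"x":0,"y":-0.5,"z":-0.2,"wx":0,"wy":0,"wz":0,"claw":10},{"x":0,"y":-1,"z":-0.3,"wx":0,"wy":0,"wz":0,"claw":10},{"x":0,"y":-1.5,"z":-0.3,"wx":0,"wy":0,"wz":0,"claw":10},{"x":0,"y":-2,"z":-0.3,"wx":0,"wy":0,"wz":0,"claw":10},{"x":0,"y":-2,"z":-0.3,"wx":0,"wy":0,"wz":0,"claw":10}]' 
python3 st.py
```

```text
time: 17.58
eef_pos: [528.7, 77.4, 72.8]
orientation: [0.991, -0.133, 0.0, 0.0]
force: [0.7, -5.5, -1.4]
finger_gap: 15.5
t 17.57 TCP dock [-89.7  -2.2] z 72.8 F dock [-5.1 -2.1] -1.4 mom dock [-0.25  0.83] -0.05 yaw err -0.0 gap 15.5
```

```bash
python3 -m inch '[{"x":0.6,"y":0.5,"z":0,"wx":0,"wy":0,"wz":0,"claw":10},{"x":1.2,"y":0,"z":0,"wx":0,"wy":0,"wz":0,"claw":10},{"x":1.3,"y":-0.7,"z":0,"wx":0,"wy":0,"wz":0,"claw":10},{"x":1.3,"y":-1.4,"z":0,"wx":0,"wy":0,"wz":0,"claw":10},{"x":1.3,"y":-1.4,"z":0,"wx":0,"wy":0,"wz":0,"claw":10}]' 
python3 st.py
```

```text
time: 18.2
eef_pos: [530.1, 79.2, 72.8]
orientation: [0.991, -0.133, 0.0, -0.0]
force: [0.1, 0.2, -4.2]
finger_gap: 14.9
t 18.2 TCP dock [-87.6  -3.1] z 72.8 F dock [ 0.2 -0.1] -4.2 mom dock [-0.08  0.12] -0.01 yaw err -0.0003 gap 14.9
```

Free again. Continuing.

```bash
python3 -m inch '[{"x":0,"y":-0.7,"z":0.1,"wx":0,"wy":0,"wz":0,"claw":10},{"x":0,"y":-1.4,"z":0.1,"wx":0,"wy":0,"wz":0,"claw":10},{"x":0,"y":-2,"z":0.1,"wx":0,"wy":0,"wz":0,"claw":10},{"x":0,"y":-2.5,"z":0.1,"wx":0,"wy":0,"wz":0,"claw":10},{"x":0,"y":-2.5,"z":0.1,"wx":0,"wy":0,"wz":0,"claw":10}]' 
python3 st.py
```

```text
time: 18.82
eef_pos: [530.6, 81.3, 72.8]
orientation: [0.991, -0.133, 0.0, -0.0]
force: [0.1, -0.5, -3.1]
finger_gap: 15.2
t 18.82 TCP dock [-85.4  -3. ] z 72.8 F dock [-0.4 -0.2] -3.1 mom dock [-0.05  0.16] -0.03 yaw err -0.0002 gap 15.2
```

```bash
python3 -m inch '[{"x":0,"y":-0.7,"z":0,"wx":0,"wy":0,"wz":0,"claw":10},{"x":0,"y":-1.4,"z":0,"wx":0,"wy":0,"wz":0,"claw":10},{"x":0,"y":-2,"z":0,"wx":0,"wy":0,"wz":0,"claw":10},{"x":0,"y":-2.5,"z":0,"wx":0,"wy":0,"wz":0,"claw":10},{"x":0,"y":-2.5,"z":0,"wx":0,"wy":0,"wz":0,"claw":10}]' 
python3 st.py
```

```text
time: 19.45
eef_pos: [531.3, 83.7, 72.8]
orientation: [0.991, -0.133, 0.0, -0.0]
force: [-0.0, 0.4, -3.4]
finger_gap: 15.1
t 19.45 TCP dock [-82.9  -3. ] z 72.8 F dock [0.4 0.1] -3.4 mom dock [-0.06  0.15] -0.05 yaw err -0.0002 gap 15.1
```

```bash
python3 -m inch '[{"x":0,"y":-1,"z":0.1,"wx":0,"wy":0,"wz":0,"claw":10},{"x":0,"y":-2,"z":0.2,"wx":0,"wy":0,"wz":0,"claw":10},{"x":0,"y":-3,"z":0.2,"wx":0,"wy":0,"wz":0,"claw":10},{"x":0,"y":-4,"z":0.2,"wx":0,"wy":0,"wz":0,"claw":10},{"x":0,"y":-5,"z":0.2,"wx":0,"wy":0,"wz":0,"claw":10}]' 
python3 st.py
```

```text
time: 20.08
eef_pos: [532.6, 88.5, 72.7]
orientation: [0.991, -0.133, 0.0, 0.0]
force: [-1.3, -0.8, -1.5]
finger_gap: 14.9
t 20.07 TCP dock [-78.   -3.1] z 72.7 F dock [-1.1  1. ] -1.5 mom dock [-0.07  0.25] -0.09 yaw err -0.0002 gap 14.9
```

```bash
python3 -m inch '[{"x":0,"y":-1,"z":0,"wx":0,"wy":0,"wz":0,"claw":10},{"x":0,"y":-2,"z":0,"wx":0,"wy":0,"wz":0,"claw":10},{"x":0,"y":-3,"z":0,"wx":0,"wy":0,"wz":0,"claw":10},{"x":0,"y":-4,"z":0,"wx":0,"wy":0,"wz":0,"claw":10},{"x":0,"y":-5,"z":0,"wx":0,"wy":0,"wz":0,"claw":10}]' 
python3 st.py
```

```text
time: 20.7
eef_pos: [533.9, 93.3, 72.6]
orientation: [0.991, -0.133, 0.0, 0.0]
force: [-0.8, -2.4, -0.3]
finger_gap: 15.0
t 20.7 TCP dock [-73.   -3.1] z 72.6 F dock [-2.5  0.2] -0.3 mom dock [-0.01  0.34] 0.03 yaw err -0.0002 gap 15.0
```

```bash
python3 -m inch '[{"x":0,"y":-1,"z":0,"wx":0,"wy":0,"wz":0,"claw":10},{"x":0,"y":-2,"z":0,"wx":0,"wy":0,"wz":0,"claw":10},{"x":0,"y":-3,"z":0,"wx":0,"wy":0,"wz":0,"claw":10},{"x":0,"y":-4,"z":0,"wx":0,"wy":0,"wz":0,"claw":10},{"x":0,"y":-5,"z":0,"wx":0,"wy":0,"wz":0,"claw":10}]' 
python3 st.py
```

```text
time: 21.32
eef_pos: [535.3, 98.1, 72.6]
orientation: [0.991, -0.133, 0.0, 0.0]
force: [-0.7, -3.2, 2.1]
finger_gap: 15.1
t 21.32 TCP dock [-68.   -3.1] z 72.6 F dock [-3.3 -0.1] 2.1 mom dock [-0.04  0.41] -0.05 yaw err -0.0002 gap 15.1
```

```bash
python3 -m inch '[{"x":0,"y":-1,"z":-0.2,"wx":0,"wy":0,"wz":0,"claw":10},{"x":0,"y":-2,"z":-0.2,"wx":0,"wy":0,"wz":0,"claw":10},{"x":0,"y":-3,"z":-0.2,"wx":0,"wy":0,"wz":0,"claw":10},{"x":0,"y":-4,"z":-0.2,"wx":0,"wy":0,"wz":0,"claw":10},{"x":0,"y":-5,"z":-0.2,"wx":0,"wy":0,"wz":0,"claw":10}]' 
python3 st.py
```

```text
time: 21.95
eef_pos: [536.5, 103.1, 72.7]
orientation: [0.991, -0.133, -0.0, 0.0]
force: [0.4, -0.8, -2.1]
finger_gap: 15.0
t 21.95 TCP dock [-62.9  -3. ] z 72.7 F dock [-0.7 -0.6] -2.1 mom dock [0.02 0.2 ] -0.01 yaw err -0.0002 gap 15.0
```

```bash
python3 -m inch '[{"x":0,"y":-1,"z":0,"wx":0,"wy":0,"wz":0,"claw":10},{"x":0,"y":-2,"z":0,"wx":0,"wy":0,"wz":0,"claw":10},{"x":0,"y":-3,"z":0,"wx":0,"wy":0,"wz":0,"claw":10},{"x":0,"y":-4,"z":0,"wx":0,"wy":0,"wz":0,"claw":10},{"x":0,"y":-4,"z":0,"wx":0,"wy":0,"wz":0,"claw":10}]' 
python3 st.py
```

```text
time: 22.58
eef_pos: [537.6, 107.0, 72.8]
orientation: [0.991, -0.133, 0.0, -0.0]
force: [0.0, 0.0, -2.4]
finger_gap: 15.2
t 22.57 TCP dock [-58.8  -3. ] z 72.8 F dock [ 0. -0.] -2.4 mom dock [-0.    0.13] 0.02 yaw err -0.0002 gap 15.2
```

```bash
python3 -m inch '[{"x":0,"y":-0.8,"z":0,"wx":0,"wy":0,"wz":0,"claw":10},{"x":0,"y":-1.6,"z":0,"wx":0,"wy":0,"wz":0,"claw":10},{"x":0,"y":-2.4,"z":0,"wx":0,"wy":0,"wz":0,"claw":10},{"x":0,"y":-3.2,"z":0,"wx":0,"wy":0,"wz":0,"claw":10},{"x":0,"y":-4,"z":0,"wx":0,"wy":0,"wz":0,"claw":10}]' 
python3 st.py
```

```text
time: 23.2
eef_pos: [538.7, 110.7, 72.8]
orientation: [0.991, -0.133, 0.0, 0.0]
force: [-0.4, -0.2, -2.6]
finger_gap: 14.6
t 23.2 TCP dock [-54.9  -3.1] z 72.8 F dock [-0.3  0.3] -2.6 mom dock [-0.03  0.15] -0.01 yaw err -0.0001 gap 14.6
```

```bash
python3 -m inch '[{"x":0,"y":-0.8,"z":0,"wx":0,"wy":0,"wz":0,"claw":10},{"x":0,"y":-1.6,"z":0.1,"wx":0,"wy":0,"wz":0,"claw":10},{"x":0,"y":-2.4,"z":0.1,"wx":0,"wy":0,"wz":0,"claw":10},{"x":0,"y":-3.2,"z":0.1,"wx":0,"wy":0,"wz":0,"claw":10},{"x":0,"y":-4,"z":0.1,"wx":0,"wy":0,"wz":0,"claw":10}]' 
python3 st.py
```

```text
time: 23.82
eef_pos: [539.7, 114.5, 72.7]
orientation: [0.991, -0.133, 0.0, 0.0]
force: [0.7, -1.2, -2.7]
finger_gap: 14.8
t 23.82 TCP dock [-50.9  -3.1] z 72.7 F dock [-0.9 -1. ] -2.7 mom dock [-0.05  0.17] 0.03 yaw err -0.0002 gap 14.8
```

```bash
python3 -m inch '[{"x":0,"y":-0.8,"z":0,"wx":0,"wy":0,"wz":0,"claw":10},{"x":0,"y":-1.6,"z":0,"wx":0,"wy":0,"wz":0,"claw":10},{"x":0,"y":-2.4,"z":0,"wx":0,"wy":0,"wz":0,"claw":10},{"x":0,"y":-3.2,"z":0,"wx":0,"wy":0,"wz":0,"claw":10},{"x":0,"y":-3.2,"z":0,"wx":0,"wy":0,"wz":0,"claw":10}]' 
python3 st.py
```

```text
time: 24.45
eef_pos: [540.6, 117.7, 72.7]
orientation: [0.991, -0.133, 0.0, -0.0]
force: [-0.0, -0.9, -2.4]
finger_gap: 14.8
t 24.45 TCP dock [-47.7  -3.1] z 72.7 F dock [-0.9 -0.2] -2.4 mom dock [-0.01  0.09] 0.05 yaw err -0.0002 gap 14.8
```

```bash
python3 -m inch '[{"x":0,"y":-0.8,"z":0,"wx":0,"wy":0,"wz":0,"claw":10},{"x":0,"y":-1.6,"z":0,"wx":0,"wy":0,"wz":0,"claw":10},{"x":0,"y":-2.4,"z":0,"wx":0,"wy":0,"wz":0,"claw":10},{"x":0,"y":-3.2,"z":0,"wx":0,"wy":0,"wz":0,"claw":10},{"x":0,"y":-3.2,"z":0,"wx":0,"wy":0,"wz":0,"claw":10}]' 
python3 st.py
```

```text
time: 25.08
eef_pos: [541.4, 120.8, 72.7]
orientation: [0.991, -0.133, 0.0, -0.0]
force: [0.1, -0.3, -2.7]
finger_gap: 14.7
t 25.07 TCP dock [-44.4  -3.1] z 72.7 F dock [-0.3 -0.2] -2.7 mom dock [0.02 0.11] -0.03 yaw err -0.0002 gap 14.7
```

```bash
python3 -m inch '[{"x":0,"y":-0.8,"z":0,"wx":0,"wy":0,"wz":0,"claw":10},{"x":0,"y":-1.6,"z":0,"wx":0,"wy":0,"wz":0,"claw":10},{"x":0,"y":-2.4,"z":0,"wx":0,"wy":0,"wz":0,"claw":10},{"x":0,"y":-3,"z":0,"wx":0,"wy":0,"wz":0,"claw":10},{"x":0,"y":-3,"z":0,"wx":0,"wy":0,"wz":0,"claw":10}]' 
python3 st.py
```

```text
time: 25.7
eef_pos: [542.2, 123.7, 72.7]
orientation: [0.991, -0.133, 0.0, -0.0]
force: [0.3, -1.0, -4.0]
finger_gap: 15.1
t 25.7 TCP dock [-41.5  -3.1] z 72.7 F dock [-0.9 -0.6] -4.0 mom dock [-0.09  0.09] -0.01 yaw err -0.0002 gap 15.1
```

```bash
python3 -m inch '[{"x":0,"y":-0.8,"z":0,"wx":0,"wy":0,"wz":0,"claw":10},{"x":0,"y":-1.6,"z":0,"wx":0,"wy":0,"wz":0,"claw":10},{"x":0,"y":-2.4,"z":0,"wx":0,"wy":0,"wz":0,"claw":10},{"x":0,"y":-2.4,"z":0,"wx":0,"wy":0,"wz":0,"claw":10},{"x":0,"y":-2.4,"z":0,"wx":0,"wy":0,"wz":0,"claw":10}]' 
python3 st.py
```

```text
time: 26.32
eef_pos: [542.9, 126.0, 72.7]
orientation: [0.991, -0.133, 0.0, -0.0]
force: [0.4, 0.1, -2.6]
finger_gap: 14.9
t 26.32 TCP dock [-39.1  -3.1] z 72.7 F dock [ 0.2 -0.4] -2.6 mom dock [-0.08  0.03] 0.01 yaw err -0.0002 gap 14.9
```

```bash
python3 -m inch '[{"x":0,"y":-0.7,"z":0,"wx":0,"wy":0,"wz":0,"claw":10},{"x":0,"y":-1.4,"z":0,"wx":0,"wy":0,"wz":0,"claw":10},{"x":0,"y":-2,"z":0,"wx":0,"wy":0,"wz":0,"claw":10},{"x":0,"y":-2,"z":0,"wx":0,"wy":0,"wz":0,"claw":10},{"x":0,"y":-2,"z":0,"wx":0,"wy":0,"wz":0,"claw":10}]' 
python3 st.py
```

```text
time: 26.95
eef_pos: [543.4, 127.9, 72.7]
orientation: [0.991, -0.133, 0.0, -0.0]
force: [-0.1, 0.5, -2.4]
finger_gap: 15.1
t 26.95 TCP dock [-37.1  -3.1] z 72.7 F dock [0.4 0.2] -2.4 mom dock [-0.06  0.12] -0.0 yaw err -0.0003 gap 15.1
```

```bash
python3 -m inch '[{"x":0,"y":-0.7,"z":0,"wx":0,"wy":0,"wz":0,"claw":10},{"x":0,"y":-1.4,"z":0,"wx":0,"wy":0,"wz":0,"claw":10},{"x":0,"y":-2,"z":0,"wx":0,"wy":0,"wz":0,"claw":10},{"x":0,"y":-2,"z":0,"wx":0,"wy":0,"wz":0,"claw":10},{"x":0,"y":-2,"z":0,"wx":0,"wy":0,"wz":0,"claw":10}]' 
python3 st.py
```

```text
time: 27.58
eef_pos: [543.9, 129.8, 72.7]
orientation: [0.991, -0.133, 0.0, -0.0]
force: [-1.0, -0.1, -2.4]
finger_gap: 14.8
t 27.57 TCP dock [-35.1  -3.1] z 72.7 F dock [-0.4  0.9] -2.4 mom dock [0.   0.05] 0.03 yaw err -0.0002 gap 14.8
```

```bash
python3 -m inch '[{"x":0,"y":-0.7,"z":0,"wx":0,"wy":0,"wz":0,"claw":10},{"x":0,"y":-1.4,"z":0,"wx":0,"wy":0,"wz":0,"claw":10},{"x":0,"y":-2,"z":0,"wx":0,"wy":0,"wz":0,"claw":10},{"x":0,"y":-2,"z":0,"wx":0,"wy":0,"wz":0,"claw":10},{"x":0,"y":-2,"z":0,"wx":0,"wy":0,"wz":0,"claw":10}]' 
python3 st.py
```

```text
time: 28.2
eef_pos: [544.2, 131.1, 72.7]
orientation: [0.991, -0.133, -0.0, 0.001]
force: [-0.2, -4.7, -0.5]
finger_gap: 15.0
t 28.2 TCP dock [-33.8  -3. ] z 72.7 F dock [-4.5 -1. ] -0.5 mom dock [-0.07  0.78] -0.03 yaw err 0.0001 gap 15.0
```

```bash
python3 -m inch '[{"x":0,"y":-0.7,"z":0,"wx":0,"wy":0,"wz":0,"claw":10},{"x":0,"y":-1.4,"z":0,"wx":0,"wy":0,"wz":0,"claw":10},{"x":0,"y":-2,"z":0,"wx":0,"wy":0,"wz":0,"claw":10},{"x":0,"y":-2,"z":0,"wx":0,"wy":0,"wz":0,"claw":10},{"x":0,"y":-2,"z":0,"wx":0,"wy":0,"wz":0,"claw":10}]' 
python3 st.py
```

```text
time: 28.82
eef_pos: [544.7, 132.8, 72.8]
orientation: [0.991, -0.133, -0.0, 0.001]
force: [-1.3, -6.5, -0.7]
finger_gap: 15.0
t 28.82 TCP dock [-32.1  -3. ] z 72.8 F dock [-6.6 -0.5] -0.7 mom dock [-0.15  0.84] -0.04 yaw err 0.0001 gap 15.0
```

Contact block met at TCP x ≈ −34, moving at about 5 N. The stop should come near −26.

```bash
python3 -m inch '[{"x":0,"y":-0.7,"z":0,"wx":0,"wy":0,"wz":0,"claw":10},{"x":0,"y":-1.4,"z":0,"wx":0,"wy":0,"wz":0,"claw":10},{"x":0,"y":-2,"z":0,"wx":0,"wy":0,"wz":0,"claw":10},{"x":0,"y":-2,"z":0,"wx":0,"wy":0,"wz":0,"claw":10},{"x":0,"y":-2,"z":0,"wx":0,"wy":0,"wz":0,"claw":10}]' 
python3 st.py
```

```text
time: 29.45
eef_pos: [545.2, 134.7, 72.8]
orientation: [0.991, -0.133, -0.0, 0.001]
force: [-1.9, -6.7, 0.1]
finger_gap: 15.1
t 29.45 TCP dock [-30.1  -3. ] z 72.8 F dock [-7.   0.1] 0.1 mom dock [-0.14  0.89] -0.1 yaw err 0.0001 gap 15.1
```

```bash
python3 -m inch '[{"x":0,"y":-0.5,"z":0,"wx":0,"wy":0,"wz":0,"claw":10},{"x":0,"y":-1,"z":0,"wx":0,"wy":0,"wz":0,"claw":10},{"x":0,"y":-1.5,"z":0,"wx":0,"wy":0,"wz":0,"claw":10},{"x":0,"y":-1.5,"z":0,"wx":0,"wy":0,"wz":0,"claw":10},{"x":0,"y":-1.5,"z":0,"wx":0,"wy":0,"wz":0,"claw":10}]' 
python3 st.py
```

```text
time: 30.08
eef_pos: [545.6, 136.1, 72.8]
orientation: [0.991, -0.133, -0.0, 0.001]
force: [-0.9, -5.9, -0.3]
finger_gap: 14.6
t 30.07 TCP dock [-28.6  -3. ] z 72.8 F dock [-5.9 -0.7] -0.3 mom dock [-0.14  0.94] 0.0 yaw err 0.0001 gap 14.6
```

```bash
python3 -m inch '[{"x":0,"y":-0.3,"z":0,"wx":0,"wy":0,"wz":0,"claw":10},{"x":0,"y":-0.6,"z":0,"wx":0,"wy":0,"wz":0,"claw":10},{"x":0,"y":-0.9,"z":0,"wx":0,"wy":0,"wz":0,"claw":10},{"x":0,"y":-1,"z":0,"wx":0,"wy":0,"wz":0,"claw":10},{"x":0,"y":-1,"z":0,"wx":0,"wy":0,"wz":0,"claw":10}]' 
python3 st.py
```

```text
time: 30.7
eef_pos: [545.8, 137.0, 72.7]
orientation: [0.991, -0.133, -0.0, 0.001]
force: [-2.3, -6.1, 0.1]
finger_gap: 14.9
t 30.7 TCP dock [-27.6  -3. ] z 72.7 F dock [-6.5  0.6] 0.1 mom dock [-0.11  0.99] -0.09 yaw err 0.0001 gap 14.9
```

```bash
python3 -m inch '[{"x":0,"y":-0.2,"z":0,"wx":0,"wy":0,"wz":0,"claw":10},{"x":0,"y":-0.4,"z":0,"wx":0,"wy":0,"wz":0,"claw":10},{"x":0,"y":-0.6,"z":0,"wx":0,"wy":0,"wz":0,"claw":10},{"x":0,"y":-0.7,"z":0,"wx":0,"wy":0,"wz":0,"claw":10},{"x":0,"y":-0.7,"z":0,"wx":0,"wy":0,"wz":0,"claw":10}]' 
python3 st.py
```

```text
time: 31.32
eef_pos: [546.0, 137.7, 72.8]
orientation: [0.991, -0.133, -0.0, 0.001]
force: [-1.5, -6.8, -0.3]
finger_gap: 15.2
t 31.32 TCP dock [-27.  -3.] z 72.8 F dock [-6.9 -0.3] -0.3 mom dock [-0.15  0.92] -0.06 yaw err 0.0001 gap 15.2
```

```bash
python3 -m inch '[{"x":0,"y":-0.2,"z":0,"wx":0,"wy":0,"wz":0,"claw":10},{"x":0,"y":-0.4,"z":0,"wx":0,"wy":0,"wz":0,"claw":10},{"x":0,"y":-0.6,"z":0,"wx":0,"wy":0,"wz":0,"claw":10},{"x":0,"y":-0.7,"z":0,"wx":0,"wy":0,"wz":0,"claw":10},{"x":0,"y":-0.7,"z":0,"wx":0,"wy":0,"wz":0,"claw":10}]' 
python3 st.py
```

```text
time: 31.95
eef_pos: [546.2, 138.4, 72.8]
orientation: [0.991, -0.133, -0.0, 0.001]
force: [-1.0, -6.3, -0.0]
finger_gap: 15.0
t 31.95 TCP dock [-26.3  -3. ] z 72.8 F dock [-6.4 -0.7] -0.0 mom dock [-0.14  0.91] -0.05 yaw err 0.0001 gap 15.0
```

```bash
python3 -m inch '[{"x":0,"y":-0.2,"z":0,"wx":0,"wy":0,"wz":0,"claw":10},{"x":0,"y":-0.4,"z":0,"wx":0,"wy":0,"wz":0,"claw":10},{"x":0,"y":-0.5,"z":0,"wx":0,"wy":0,"wz":0,"claw":10},{"x":0,"y":-0.5,"z":0,"wx":0,"wy":0,"wz":0,"claw":10},{"x":0,"y":-0.5,"z":0,"wx":0,"wy":0,"wz":0,"claw":10}]' 
python3 st.py
```

```text
time: 32.58
eef_pos: [546.3, 138.8, 72.8]
orientation: [0.991, -0.133, -0.0, 0.001]
force: [-1.5, -6.3, 0.1]
finger_gap: 15.1
t 32.58 TCP dock [-25.8  -3. ] z 72.8 F dock [-6.5 -0.2] 0.1 mom dock [-0.18  0.97] -0.06 yaw err 0.0001 gap 15.1
```

```bash
python3 -m inch '[{"x":0,"y":-0.2,"z":0,"wx":0,"wy":0,"wz":0,"claw":10},{"x":0,"y":-0.4,"z":0,"wx":0,"wy":0,"wz":0,"claw":10},{"x":0,"y":-0.6,"z":0,"wx":0,"wy":0,"wz":0,"claw":10},{"x":0,"y":-0.6,"z":0,"wx":0,"wy":0,"wz":0,"claw":10},{"x":0,"y":-0.6,"z":0,"wx":0,"wy":0,"wz":0,"claw":10}]' 
python3 st.py
```

```text
time: 33.2
eef_pos: [546.3, 138.9, 72.8]
orientation: [0.991, -0.133, -0.0, 0.001]
force: [-1.3, -8.6, 1.3]
finger_gap: 15.2
t 33.2 TCP dock [-25.7  -3. ] z 72.8 F dock [-8.7 -1.1] 1.3 mom dock [-0.18  1.27] -0.07 yaw err 0.0003 gap 15.2
```

```bash
python3 -m inch '[{"x":0,"y":-0.2,"z":0,"wx":0,"wy":0,"wz":0,"claw":10},{"x":0,"y":-0.4,"z":0,"wx":0,"wy":0,"wz":0,"claw":10},{"x":0,"y":-0.5,"z":0,"wx":0,"wy":0,"wz":0,"claw":10},{"x":0,"y":-0.5,"z":0,"wx":0,"wy":0,"wz":0,"claw":10},{"x":0,"y":-0.5,"z":0,"wx":0,"wy":0,"wz":0,"claw":10}]' 
python3 st.py
```

```text
time: 33.83
eef_pos: [546.3, 138.9, 72.9]
orientation: [0.991, -0.133, -0.0, 0.002]
force: [-1.6, -10.6, 1.8]
finger_gap: 15.2
t 33.83 TCP dock [-25.7  -3. ] z 72.9 F dock [-10.6  -1.3] 1.8 mom dock [-0.21  1.46] -0.14 yaw err 0.0005 gap 15.2
```

It has stopped: force rises from 6.5 to 10.6 N with no motion, so this is the hard stop. Releasing.

```bash
python3 -m inch '[{"x":0,"y":0,"z":0,"wx":0,"wy":0,"wz":0,"claw":20},{"x":0,"y":0,"z":0,"wx":0,"wy":0,"wz":0,"claw":30},{"x":0,"y":0,"z":0,"wx":0,"wy":0,"wz":0,"claw":45},{"x":0,"y":0,"z":0,"wx":0,"wy":0,"wz":0,"claw":50},{"x":0,"y":0,"z":0,"wx":0,"wy":0,"wz":0,"claw":50}]' 
python3 st.py
python3 - <<'E'
from h import *
from station import manip
c=manip.capture("wrist"); cv2.imwrite("pics/k.png",c["color"][:,:,::-1])
E
```

```text
time: 34.45
eef_pos: [546.9, 141.0, 72.7]
orientation: [0.991, -0.133, 0.0, -0.0]
force: [0.0, -0.8, -0.2]
finger_gap: 49.7
t 34.45 TCP dock [-23.5  -3. ] z 72.7 F dock [-0.8 -0.2] -0.2 mom dock [ 0.03 -0.02] 0.03 yaw err -0.0001 gap 49.7
```

View pics/k.png

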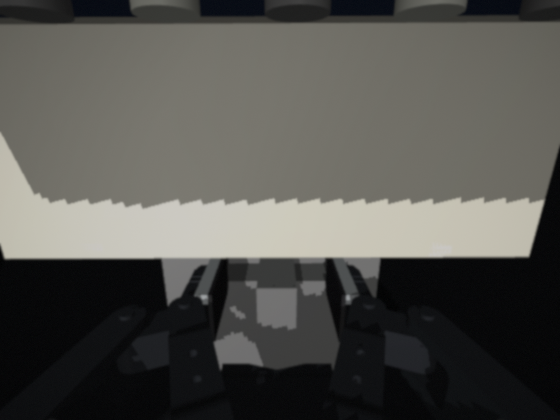

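Released. The block stands between the open jaws at (277,307). Backing up and away.

```bash
python3 -m inch '[{"x":0,"y":0,"z":-10,"wx":0,"wy":0,"wz":0,"claw":50},{"x":0,"y":0,"z":-25,"wx":0,"wy":0,"wz":0,"claw":50},{"x":0,"y":0,"z":-45,"wx":0,"wy":0,"wz":0,"claw":50},{"x":0,"y":20,"z":-70,"wx":0,"wy":0,"wz":0,"claw":50},{"x":0,"y":60,"z":-100,"wx":0,"wy":0,"wz":0,"claw":50}]' 
python3 -m inch '[{"x":0,"y":30,"z":-10,"wx":0,"wy":0,"wz":0,"claw":50},{"x":0,"y":60,"z":-20,"wx":0,"wy":0,"wz":0,"claw":50},{"x":0,"y":80,"z":-20,"wx":0,"wy":0,"wz":0,"claw":50},{"x":0,"y":80,"z":-20,"wx":0,"wy":0,"wz":0,"claw":50},{"x":0,"y":80,"z":-20,"wx":0,"wy":0,"wz":0,"claw":50}]' 
python3 st.py
python3 - <<'E'
from h import *
from station import manip
c=manip.capture("wrist"); cv2.imwrite("pics/l.png",c["color"][:,:,::-1])
M=[550.2,164.5,1.304]
for n in(115,117,119):
    p=body(M,[[n-80,-3.1,12]])[0]; p=[p[0],p[1],1.304,12]
    print(n,proj(body(p,[[-78,8,72],[-78,-8,72],[-80,-35,26],[-80,35,26]]),K(c)).round(1).tolist())
c=manip.capture("scene"); cv2.imwrite("pics/l2.png",c["color"][:,:,::-1])
E
```

```text
time: 35.12
eef_pos: [531.3, 83.2, 174.4]
orientation: [0.991, -0.132, 0.001, -0.0]
force: [-0.1, -0.9, -0.6]
finger_gap: 49.9
time: 35.75
eef_pos: [510.2, 6.2, 193.3]
orientation: [0.991, -0.133, 0.0, -0.0]
force: [-0.7, -0.5, 0.1]
finger_gap: 50.2
t 35.75 TCP dock [-163.2   -3.2] z 193.3 F dock [-0.7  0.5] 0.1 mom dock [ 0.03 -0.03] -0.01 yaw err -0.0003 gap 50.2
115 [[263.9, 40.1], [288.4, 40.1], [320.1, 54.5], [232.3, 54.6]]
117 [[263.9, 36.6], [288.4, 36.6], [320.2, 51.7], [232.2, 51.8]]
119 [[263.9, 33.2], [288.5, 33.2], [320.3, 48.9], [232.1, 49.0]]
```

View pics/l.png

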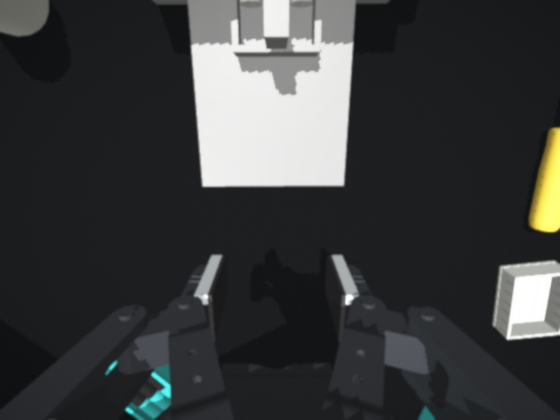

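View pics/l2.png

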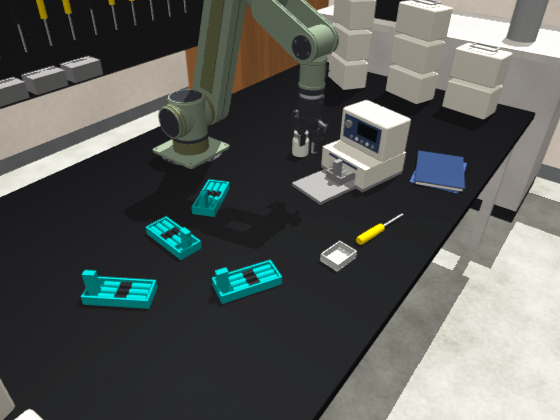

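The tray's rear rim is at row ~51, columns 234–320, level with the sill edge. That puts the nose about 117 mm inside and in line with the dock. The bystanders haven't moved and the arm is clear, so I'm handing in.

```bash
python3 -c "
from station import manip
print(manip.close_job())"
```

```text
the job is handed in; nothing more can be done
None
```

The battery tray is in the charging dock against the hard stop, released, and the job is handed in. The interface gave no verdict.

- **Insertion:** I gripped the tray by its block and set it on the sill. It touched the left funnel wall with the nose about 50 mm in, at about 8 N. I eased back, shifted about 3 mm right, and slid it in until the contact block gave way at 5–7 N.
- **Stop:** The tray stopped moving after about 8–9 mm of block travel, while the force rose from 6.5 N to 10.6 N. That was the highest push I read, against the 25 N limit. I only read forces between moves, so a brief peak could have been missed.
- **Last checks:** The final wrist picture puts the nose about 117 mm inside the front face, in line with the dock. The jaws are open and clear, the tool force is near zero, and the clock read about 36 s of the 72 s allowed. The jar, screwdriver and dish look unmoved in the pictures.
- **Not measured directly:** The contact block's travel is inferred from the force and position at the stop. No check failed or disagreed.

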